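# Load a grinding jar up the ramp of a jar mill and bolt it in

## Robot

A 6-joint arm with a two-finger parallel gripper is mounted at the origin on a cart in front of the work surface, level with it; the furniture and walls round the work are solid. World frame = base frame: x ahead of the robot, y to its left, z up, the work surface at z = 0. Lengths are in m, angles in rad, forces in N, time in s.
With the tool pointing down it reaches from about 0.275 to 0.875 m from the base axis. Payload 12.5 kg.
Tool frame: the origin (TCP) lies on the centre line of the jaws, within the pads' length; the fingertips stand r.finger_overhang ahead of it and the grasp point (between the pads) lies 3 mm ahead of it (r.finger_overhang is the distance from the TCP to the fingertips, in m); z points along the fingers, y is the direction in which the jaws open and shut (so a half turn about z gives the same grasp; the last joint's range is limited). The gripper opens to 85 mm and grips with 20 to 120 N. Pads are 22 mm wide; open, the fingers measure 114 mm over their backs; the gripper's body (76 mm by 85 mm) begins 54 mm behind the grasp point. The pads swing forward as they close: fully open they stand 13 mm farther back than shut.
Start: joints at [-1.222, 0.351, 1.652, -0, 1.139, -0.085], TCP at [0.231, -0.499, 0.214] pointing down, gripper open.
Joint ranges: [-2.75, 2.75], [-0.79, 2.1], [0.01, 2.65], [-1.57, 4.71], [0.07, 3.14], [-2.87, 2.87]. Speed limits (rad/s): [2.22, 2.22, 2.79, 3.14, 3.14, 3.14].

## Interface

Orientations are given as a unit quaternion [x, y, z, w].
In Python, from cell import r, optics gives the robot as it stands. The module is installed in compiled form; this text tells all that it offers. Calls block until the motion is done:
- r.move_to(position, orientation): joint-space move of the TCP to a pose.
- r.move_linear(position, rot=None, vel=0.15): straight line of the TCP; rot=None keeps the orientation; vel is the mean speed in m/s.
- r.set_joints(angles): joint-space move.
- r.set_gripper(opening, squeeze=None): opening from 0.0 (shut) to 1.0 (fully open); squeeze is the grip in N (None keeps the last); returns when the fingers have stopped.
- r.sleep(seconds).
- r.inverse_kinematics(position, orientation): joint angles nearest the present ones, or None.
- optics.get_image(name): name is "side" or "top" or "wrist"; returns a dict with "pixels" (400x640x3 uint8, red, green, blue), "depth" (400x640 float32, m along the optical axis (not along the pixel's ray), 0 where there is no reading), "fx", "fy", "cx", "cy" (pixels), "D" ([k1, k2, p1, p2, k3] as OpenCV has them; the pictures are not rectified), "camera_from_world" (4x4, takes a point from world to camera coordinates); the wrist camera has in their place "mount" (4x4, takes a point from camera to tool coordinates, whose origin is the TCP and whose axes are the flange's). Camera axes: x right, y down, z forward; pixel columns grow to the right and rows downward; lengths in m; the calibration is good to about 2 mm. A picture is of the moment at which its call begins: read the wrist's pose just before it.
A pose or a line that the arm cannot do raises r.PlanningError and nothing moves.
- r.hand_in(): hands the job in, once; it reports no verdict.
Readings, each from a call of its own:
- r.current_t(): time.
- r.current_q(): joint angles.
- r.current_qvel(): joint speeds.
- r.current_effort(): joint torques, N m.
- r.current_tool_pos(): TCP position.
- r.current_ee_rot(): TCP orientation.
- r.current_contact_force(): force on the tool from outside, world axes, zero at the start.
- r.current_torque(): the same for the moment, N m.
- r.current_opening(): opening from 0.0 (shut) to 1.0 (fully open).
Only numpy, scipy, OpenCV 4.12 (cv2) and the standard library are available. Lean on these libraries where they do the work, as an engineer would, in place of code of your own. Each camera call takes 0.05 s, during which the arm holds its last target.

## Task

With the fingertips, slowly push the white grinding jar up the ramp of the blue jar mill, never letting it run back down, until it settles between the two black rollers against the stop plate. Then push the red keeper bolt fully in so that the jar cannot roll out. Do not lift the jar off the mill, and leave everything else on the bench where it is.

Things in the scene. Friction and masses are not known exactly. Their poses are not given: they have to be found in the camera images.
- mill: Blue and metal jar mill with loading ramp, fixed to the bench, 107 mm wide (x), 266 mm long (y from -150 to 116.5), 70 mm high. Origin on the bench top on its centre line; x points across it, away from the robot, y up the ramp (to the robot's left), z up; other sizes here are in this frame. Channel 97 mm wide; side rails stand at most 10 mm above the ramp, beside the rollers to z = 36 mm.
- ramp_foot (a point): where the ramp begins: x = 0, y = -80 mm, z = 8 mm in the mill's frame. Before it a level landing at z = 8 mm on which the jar starts, and a yellow foot lip (y from -150 to -144 mm, top z = 14 mm). The steel ramp rises 20 mm over 140 mm (8.1 degrees); a jar let go on it rolls back down
- ramp_top (a point): top end of the ramp: x = 0, y = 60 mm, z = 28 mm in the mill's frame. Then two parked (not turning) black rollers, 18 mm thick, along x at y = 62 and 98 mm, tops at z = 28 mm, the first flush with the ramp's end; between them the jar drops 4.8 mm and stays
- cradle (a point): place of the seated jar's centre: x = 0, y = 80 mm, z = 50.2 mm in the mill's frame; its side toward the ramp is then at y = 53 mm. The upright stop plate behind it has its face at y = 108.5 mm (1.5 mm beyond the seated jar), top at z = 70 mm
- jar: White grinding jar with steel bands and a green stripe, a closed cylinder 54 mm in diameter, 90 mm long, 0.25 to 0.5 kg, lying across the mill at the foot of the ramp. Origin at its centre; x is the cylinder's axis, about parallel to the mill's x; y and z turn as it rolls. A push of a few N rolls or slides it. Faster than 0.25 m/s on the ramp counts as running back or being flicked
- keeper (a joint): keeper bolt, a slide along the mill's +x (away from the robot, in over the ramp behind the seated jar, 24 mm into the channel): 0 = open, 0.032 m = fully in, at its stop. Starts at 0 to 6 mm, needs about 2 N, stays where left. Steel bar 8 mm wide (y), 10 mm high, at y = 44, z = 43 mm of the mill; its dark guide stands at x -65.5 to -53.5, y 30 to 58 mm, top z = 55 mm
- keeper_pad (a point): centre of the outer face (facing the robot, -x of the mill) of the bolt's red push plate, which is 8 mm thick (x), 40 mm wide (y) and 34 mm high (z from 30 to 64 mm above the bench). In the mill's frame at x = -108 mm + bolt value, y = 44 mm, z = 47 mm
- timer: white bench timer, 66 x 66 x 18 mm, lying flat; bystander, origin at the centre of its underside
- small_bottle: brown bottle with white cap, 40 mm across, 75 mm tall, standing; bystander, origin at the centre of its underside
- film_roll: white roll of sealing film, 55 mm across, 51 mm tall, standing on end; bystander, origin at the centre of its underside
- blue_marker: white marker pen with blue cap, 134 mm long, 14 mm thick, lying on the bench along its y axis; bystander, origin at the centre of its underside
- dish: round petri dish with red content, 90 mm across, 16 mm high; bystander, origin at the centre of its underside
Things that resemble listed ones, but are neither listed nor needed, are in the scene too. What is shaped like the jar but yellow is not meant.

How it is judged:
By the outcome, as a careful person would: the job done as asked, in the order asked, and still so for the second after the job is handed in, with the robot touching nothing.
It also fails if it takes over 46 s, if anything falls off the work surface, if the arm or the gripper's body presses on something with over 40 N, if the wrist force passes 120 N, or if a joint passes its speed limit or range.

## Working session

There is one attempt and no reset: what is moved stays moved. The work goes in short steps, each a Python script; the robot and the scene stay as the last script left them, time stands still between calls to the robot, and variables do not carry over. Pictures are saved under pics/ and viewed, and the job is handed in when it is done.

```bash
mkdir -p pics; ls; python3 - <<'E'
from cell import r, optics
import cv2,numpy as np
print(r.current_t(), r.current_tool_pos(), r.current_ee_rot(), r.finger_overhang, r.current_opening())
for n in ["side","top"]:
    d=optics.get_image(n)
    cv2.imwrite(f"pics/{n}0.png",d["pixels"][:,:,::-1])
    np.savez(f"{n}0.npz",**d)
    print(n,d["fx"],d["cx"],d["cy"],d["D"],np.linalg.inv(d["camera_from_world"]).round(3).tolist())
E
```

```text
pics
0.0 [ 0.23107472 -0.49872378  0.2136545 ] [ 9.76568818e-01  2.15204576e-01 -7.77609184e-05 -5.73490073e-04] 0.022 1.0016172172511515
side 364.22779887005095 320.16091637014904 198.8616606704101 [0.01587248 0.         0.         0.         0.        ] [[0.996, -0.042, 0.077, 0.435], [-0.087, -0.561, 0.823, -0.741], [0.008, -0.826, -0.563, 0.613], [0.0, 0.0, 0.0, 1.0]]
top 371.2348266484091 318.7618027725466 196.5354817384304 [-0.06115251  0.          0.          0.          0.        ] [[0.021, -0.998, 0.058, 0.453], [-1.0, -0.021, 0.0, 0.053], [0.001, -0.058, -0.998, 1.152], [0.0, 0.0, 0.0, 1.0]]
```

View pics/side0.png

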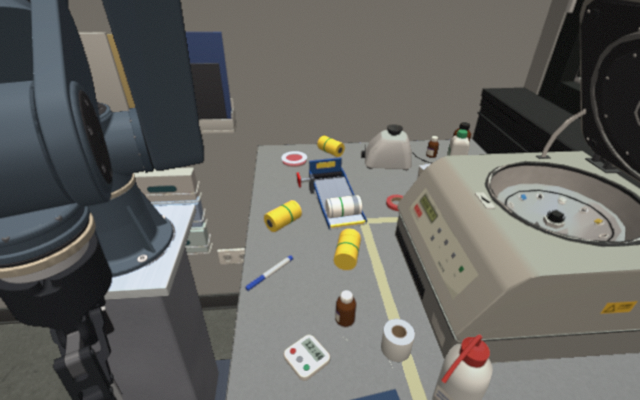

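View pics/top0.png

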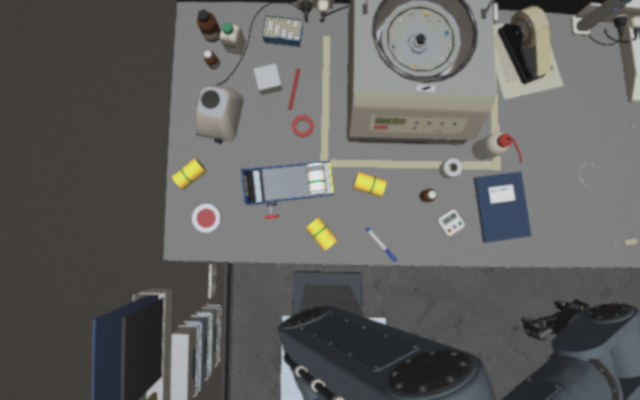

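```bash
python3 - <<'E'
import cv2,numpy as np
t=cv2.imread("pics/top0.png")[150:230,225:385]; s=cv2.imread("pics/side0.png")[140:240,270:400]
cv2.imwrite("pics/tc.png",cv2.resize(t,None,fx=5,fy=5,interpolation=cv2.INTER_CUBIC))
cv2.imwrite("pics/sc.png",cv2.resize(s,None,fx=6,fy=6,interpolation=cv2.INTER_CUBIC))
E
```

```text
(no output)
```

View pics/tc.png

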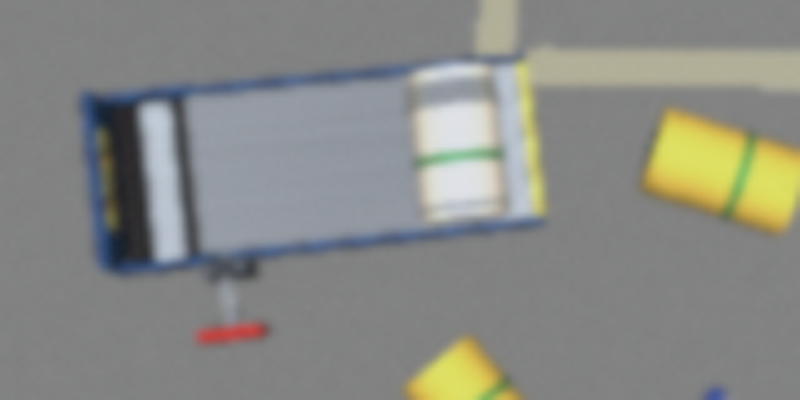

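View pics/sc.png

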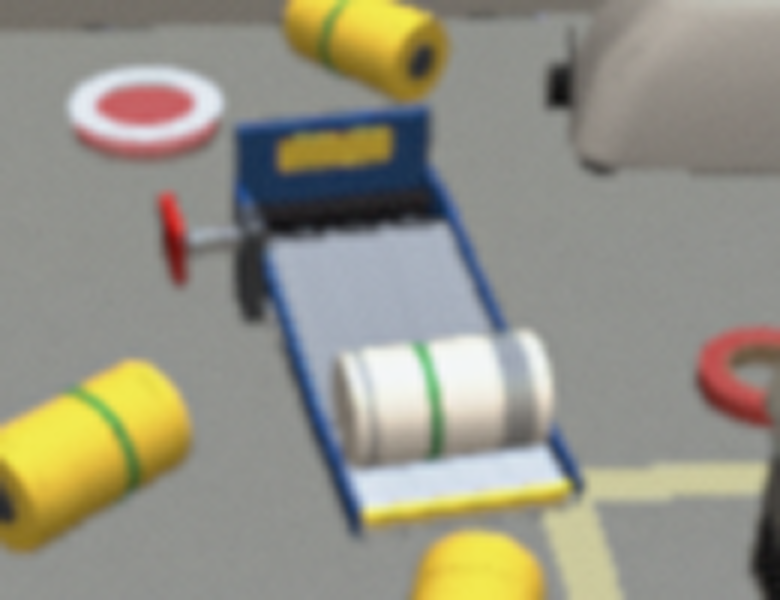

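```bash
cat > v.py <<'E'
import cv2,numpy as np
def ray(d,uv,z):
    uv=np.atleast_2d(np.array(uv,float)); K=np.array([[d["fx"],0,d["cx"]],[0,d["fy"],d["cy"]],[0,0,1]])
    n=cv2.undistortPoints(uv[:,None],K,d["D"])[:,0]; n=np.c_[n,np.ones(len(n))]
    T=np.linalg.inv(d["camera_from_world"]); w=n@T[:3,:3].T; o=T[:3,3]
    return o+w*((z-o[2])/w[:,2])[:,None]
def cloud(d,m):
    v,u=np.nonzero(m); K=np.array([[d["fx"],0,d["cx"]],[0,d["fy"],d["cy"]],[0,0,1]])
    n=cv2.undistortPoints(np.c_[u,v].astype(float)[:,None],K,d["D"])[:,0]
    z=d["depth"][v,u]; p=np.c_[n,np.ones(len(n))]*z[:,None]
    T=np.linalg.inv(d["camera_from_world"]); return (p@T[:3,:3].T+T[:3,3])[z>0],np.c_[u,v][z>0]
def masks(d,roi):
    h=cv2.cvtColor(d["pixels"],cv2.COLOR_RGB2HSV).astype(int); H,S,V=h[...,0],h[...,1],h[...,2]
    R=np.zeros(H.shape,bool); a,b,c,e=roi; R[b:e,a:c]=1
    return dict(blue=R&(H>100)&(H<125)&(S>110),yel=R&(H>18)&(H<35)&(S>120),red=R&((H<8)|(H>172))&(S>120),white=R&(S<60)&(V>180),green=R&(H>40)&(H<90)&(S>90))
E
python3 - <<'E'
from v import *
for n,roi,sel in [("top",(235,150,340,222),1),("side",(290,155,372,232),1)]:
    d=dict(np.load(n+"0.npz")); m=masks(d,roi)
    for k,z in [("blue",.03),("yel",.014),("red",.06),("white",.06),("green",.06)]:
        c,l,st,ce=cv2.connectedComponentsWithStats(m[k].astype(np.uint8))
        for i in range(1,c):
            if st[i,4]<8: continue
            p,_=cloud(d,l==i); q=ray(d,ce[i],z)[0]
            print(n,k,st[i],ce[i].round(1),"ray",q.round(3),"cloud med",np.median(p,0).round(3),"min",p.min(0).round(3),"max",p.max(0).round(3))
    R=np.zeros((400,640),bool);R[roi[1]:roi[3],roi[0]:roi[2]]=1
    p,uv=cloud(d,R); s=p[:,2]>.06;q=p[s]
    s2=q[(q[:,1]>.2)]
    print(len(q),np.percentile(p[:,2],[5,50,95]))
    # blue corners
    c=max(cv2.findContours(cv2.morphologyEx(m["blue"].astype(np.uint8),cv2.MORPH_CLOSE,np.ones((3,3))),0,2)[0],key=cv2.contourArea)
    h=cv2.approxPolyDP(cv2.convexHull(c),3,True)[:,0]; print(h.tolist()); print(ray(d,h,.07).round(3).tolist(),ray(d,h,.014).round(3).tolist())
E
```

```text
top blue [242 169  11   7  36] [245.4 171.5] ray [0.589 0.278 0.03 ] cloud med [0.588 0.278 0.039] min [0.573 0.257 0.016] max [0.597 0.281 0.072]
top blue [244 193  11  11  42] [247.9 200.1] ray [0.502 0.268 0.03 ] cloud med [0.5   0.266 0.048] min [0.493 0.248 0.016] max [0.521 0.273 0.07 ]
top yel [314 218   8   4  22] [317.7 219.9] ray [0.447 0.055 0.014] cloud med [0.447 0.054 0.046] min [0.443 0.045 0.034] max [0.453 0.066 0.052]
top red [265 215  13   3  27] [270.9 216.1] ray [0.455 0.193 0.06 ] cloud med [0.455 0.192 0.063] min [0.452 0.175 0.059] max [0.459 0.21  0.067]
top white [308 163  14   4  38] [314.3 164.2] ray [0.611 0.068 0.06 ] cloud med [0.612 0.069 0.059] min [0.606 0.049 0.052] max [0.617 0.087 0.065]
top white [308 163  24  31 463] [319.5 180.3] ray [0.564 0.052 0.06 ] cloud med [0.567 0.053 0.056] min [0.526 0.016 0.002] max [0.624 0.087 0.065]
top white [254 171   7  31 131] [257.2 185.9] ray [0.543 0.236 0.06 ] cloud med [0.547 0.245 0.008] min [0.501 0.234 0.002] max [0.594 0.256 0.014]
310 [-0.0034667   0.00210478  0.05900692]
[[254, 203], [245, 202], [24
[... 1964 characters left out ...]
 194.8] ray [0.559 0.085 0.06 ] cloud med [0.563 0.145 0.027] min [0.51  0.031 0.002] max [0.639 0.223 0.066]
side white [329 215  35  10 210] [345.2 219.1] ray [ 0.565 -0.026  0.06 ] cloud med [0.577 0.039 0.01 ] min [0.531 0.01  0.006] max [0.625 0.057 0.019]
side white [361 218  11  14  85] [366.5 225.9] ray [ 0.613 -0.057  0.06 ] cloud med [0.632 0.012 0.002] min [ 0.615 -0.007 -0.001] max [0.651 0.05  0.005]
334 [-4.74576818e-05  8.10521439e-03  6.03847307e-02]
[[310, 161], [340, 158], [352, 193], [310, 173]]
[[0.496, 0.265, 0.07], [0.592, 0.279, 0.07], [0.598, 0.075, 0.07], [0.491, 0.191, 0.07]] [[0.502, 0.369, 0.014], [0.608, 0.384, 0.014], [0.615, 0.16, 0.014], [0.497, 0.287, 0.014]]
```

```bash
python3 - <<'E'
from v import *
d=dict(np.load("top0.npz")); f=lambda c:[(c[0]+.5)/5-.5+225,(c[1]+.5)/5-.5+150]
A=ray(d,[f((81,91)),f((104,272))],.07); B=ray(d,[f((526,60)),f((546,217))],.014)
R=ray(d,[f((196,340)),f((268,330))],.064)
J=ray(d,[f((457,62)),f((465,218)),f((410,145)),f((500,143))],.035)
for n,x in zip("ABRJ",(A,B,R,J)): print(n,x.round(4).tolist(),np.linalg.norm(x[1]-x[0]))
a=A.mean(0);b=B.mean(0);v=(a-b)[:2];print(np.linalg.norm(v),np.degrees(np.arctan2(-v[0],v[1])),[np.degrees(np.arctan2(*(X[0]-X[1])[[1,0]])) for X in (A,B)])
# side red / green
E
```

```text
A [[0.5948, 0.2842, 0.07], [0.4887, 0.2671, 0.07]] 0.10750892134588926
B [[0.6271, 0.0215, 0.014], [0.5302, 0.0073, 0.014]] 0.09795214776272577
R [[0.4502, 0.2129, 0.064], [0.457, 0.1708, 0.064]] 0.04262633909334595
J [[0.6217, 0.0639, 0.035], [0.5271, 0.057, 0.035], [0.5706, 0.0912, 0.035], [0.573, 0.0368, 0.035]] 0.09490592373519485
0.26386743060734025 8.036460250910725 [np.float64(9.170719136126573), np.float64(8.315063494494025)]
```

```bash
cat > h.py <<'E'
import numpy as np
from cell import r, optics
O=np.array([.5585,.1613]); Y=np.radians(8.2)
ex=np.array([np.cos(Y),np.sin(Y)]); ey=np.array([-np.sin(Y),np.cos(Y)])
def W(x,y,ztip): # mill mm, tip height -> world TCP
    p=O+ex*x/1e3+ey*y/1e3; return [p[0],p[1],ztip/1e3+r.finger_overhang]
def Q(deg): a=Y+np.radians(deg); return [np.cos(a/2),np.sin(a/2),0,0]
def M():
    p=np.array(r.current_tool_pos()); d=p[:2]-O
    return (np.array([d@ex,d@ey,p[2]-r.finger_overhang])*1e3).round(1)
E
python3 - <<'E'
from h import *
import cv2
for a in (90,-90,0,180): print(a,[None if j is None else np.round(j,2).tolist() for j in (r.inverse_kinematics(W(0,y,40),Q(a)) for y in (-155,42))])
a=90 if r.inverse_kinematics(W(0,-155,40),Q(90)) is not None else -90
js=[(abs(np.array(r.inverse_kinematics(W(0,-155,40),Q(a)))[5]),a) for a in (90,-90) if r.inverse_kinematics(W(0,-155,40),Q(a)) is not None]
a=min(js)[1]; print(a)
r.move_to(W(0,-152,150),Q(a)); r.set_gripper(.55,20)
print(r.current_t(),M(),r.current_contact_force())
p=r.current_tool_pos(); d=optics.get_image("wrist"); cv2.imwrite("pics/w1.png",d["pixels"][:,:,::-1])
d=optics.get_image("side"); cv2.imwrite("pics/s1.png",d["pixels"][:,:,::-1])
E
```

```text
90 [[-0.07, 0.6, 1.69, -0.0, 0.86, -0.21], [0.27, 0.61, 1.66, -0.0, 0.87, 0.13]]
-90 [None, None]
0 [[-0.07, 0.6, 1.69, -0.0, 0.86, 1.36], [0.27, 0.61, 1.66, -0.0, 0.87, 1.7]]
180 [[-0.07, 0.6, 1.69, -0.0, 0.86, -1.78], [0.27, 0.61, 1.66, -0.0, 0.87, -1.44]]
90
2.7833 [  -0.  -152.1  150. ] [ 0.61342658 -0.51011269 -0.56677224]
```

View pics/w1.png

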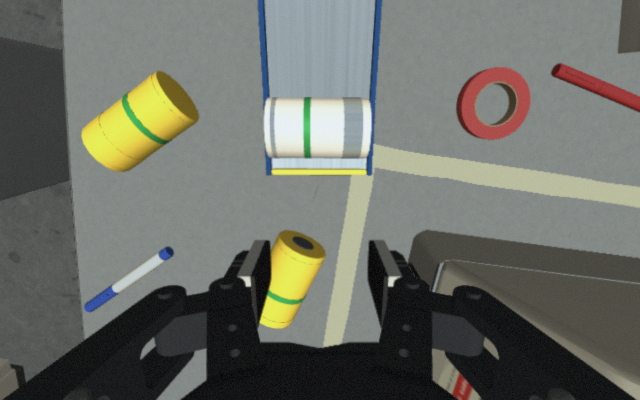

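View pics/s1.png

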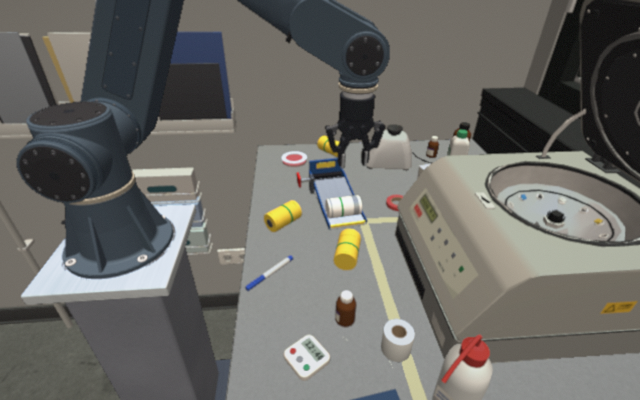

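```bash
python3 - <<'E'
from h import *
import cv2
r.move_linear(W(0,-150,20),vel=.12)
f0=np.array(r.current_contact_force()); print(r.current_t(),M(),f0.round(2))
d=optics.get_image("side"); cv2.imwrite("pics/s2.png",cv2.resize(d["pixels"][120:260,260:420,::-1],None,fx=4.5,fy=4.5,interpolation=cv2.INTER_CUBIC))
d=optics.get_image("wrist"); cv2.imwrite("pics/w2.png",d["pixels"][:,:,::-1])
E
```

```text
4.1167 [   0.4 -150.1   20.7] [-0.5  -0.18  0.02]
```

View pics/s2.png

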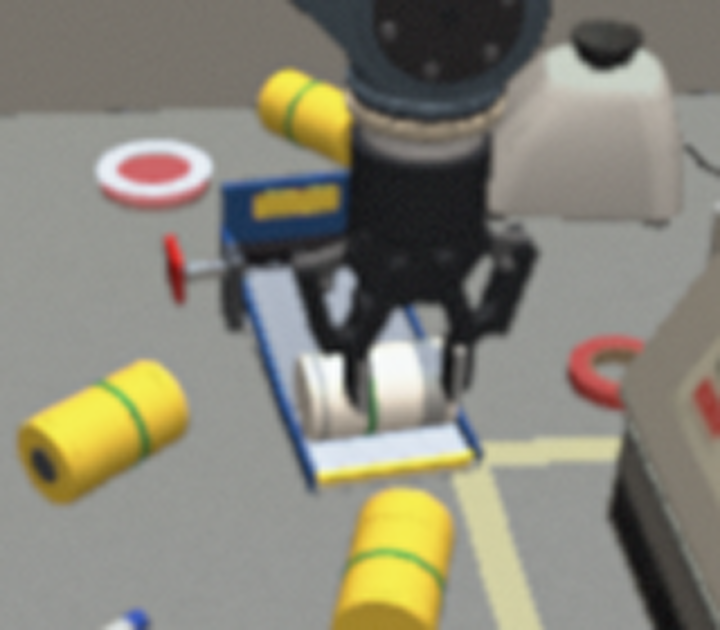

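View pics/w2.png

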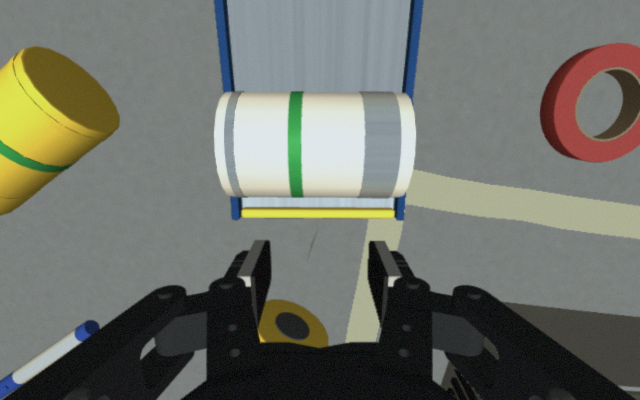

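```bash
python3 - <<'E'
from h import *
import cv2
d=dict(np.load("side0.npz"));T=d["camera_from_world"];K=np.array([[d["fx"],0,d["cx"]],[0,d["fy"],d["cy"]],[0,0,1]])
for x in (-30,30):
  for z in (20,26,32,40):
    p=W(x,-150,z);p[2]=z/1e3
    u=cv2.projectPoints(np.array([p]),cv2.Rodrigues(T[:3,:3])[0],T[:3,3],K,d["D"])[0].ravel();print(x,z,((u-[260,120])*4.5).round())
E
```

```text
-30 20 [346. 466.]
-30 26 [347. 458.]
-30 32 [347. 450.]
-30 40 [348. 439.]
30 20 [444. 452.]
30 26 [445. 444.]
30 32 [446. 436.]
30 40 [446. 425.]
```

```bash
python3 - <<'E'
from h import *
from v import *
print(M(),r.current_tool_pos(),r.current_q())
d=optics.get_image("side")
R=np.zeros((400,640),bool);R[170:235,325:370]=1
p,uv=cloud(d,R); q=np.c_[(p[:,:2]-O)@ex,(p[:,:2]-O)@ey,p[:,2]]*1e3
for u in (338,340,361,363):
  s=uv[:,0]==u; print(u); print(np.c_[uv[s][:,1],q[s].round(),d["pixels"][uv[s][:,1],u]][::3].astype(int).tolist())
E
```

```text
[   0.4 -150.1   20.7] [0.5803459  0.01282025 0.04273549] [-5.81066411e-02  6.27251202e-01  1.69458139e+00  7.73780381e-06
  8.18466874e-01 -2.01220545e-01]
338
[[170, -35, -155, 185, 22, 20, 23], [173, -36, -160, 180, 33, 34, 37], [176, -36, -160, 172, 31, 31, 34], [179, -36, -161, 164, 47, 48, 53], [182, 26, 42, 26, 140, 146, 158], [185, -28, -137, 131, 82, 87, 93], [188, -29, -142, 126, 62, 65, 70], [191, -29, -142, 117, 32, 32, 33], [194, -32, -155, 117, 42, 44, 46], [197, -34, -162, 112, 28, 29, 31], [200, -32, -158, 101, 32, 33, 34], [203, -32, -156, 90, 31, 32, 32], [206, -32, -157, 82, 39, 41, 42], [209, -31, -157, 72, 78, 76, 71], [212, -21, -124, 38, 173, 164, 151], [215, -20, -124, 28, 147, 139, 127], [218, -16, -112, 8, 206, 219, 230], [221, -20, -126, 8, 217, 225, 238], [224, -26, -145, 14, 238, 233, 127], [227, -26, -147, 6, 157, 145, 119], [230, -28, -156, 3, 150, 151, 148], [233, -31, -166, 1, 149, 150, 146]]
340
[[170, -32, -163, 189, 24, 27, 30], [173, -31, -160, 179, 33, 34, 37], [176, -31, -161, 172, 28, 30, 31], [179, -31, -163, 165, 29, 28, 29], [182, -30, -160,
[... 1447 characters left out ...]
3, 25, 25, 29], [176, 27, -162, 165, 28, 29, 31], [179, 27, -162, 156, 32, 33, 34], [182, 26, -166, 151, 92, 92, 91], [185, 26, -168, 143, 86, 87, 85], [188, 27, -167, 134, 43, 43, 44], [191, 29, -164, 122, 27, 24, 29], [194, 30, -163, 113, 29, 29, 30], [197, 31, -162, 103, 93, 93, 90], [200, 33, -161, 93, 73, 73, 72], [203, 36, -155, 80, 69, 69, 69], [206, 35, -158, 72, 97, 97, 96], [209, 68, -78, 1, 147, 149, 146], [212, 55, -113, 18, 108, 121, 149], [215, 51, -125, 16, 48, 72, 119], [218, 51, -127, 8, 131, 143, 161], [221, 44, -146, 13, 221, 211, 91], [224, 44, -148, 4, 162, 155, 127], [227, 42, -156, 1, 211, 209, 163], [230, 36, -171, 3, 210, 207, 163], [233, 33, -182, 2, 201, 200, 164]]
```

```bash
python3 - <<'E'
from h import *
from scipy.spatial.transform import Rotation as Ro
import cv2
p=np.array(r.current_tool_pos());q=r.current_ee_rot();print(p,q,r.current_opening())
d=optics.get_image("wrist");np.savez("w.npz",**d);print(d["mount"].round(3).tolist(),d["fx"],d["cx"],d["cy"])
T=np.eye(4);T[:3,:3]=Ro.from_quat(q).as_matrix();T[:3,3]=p
for (u,v) in [(100,200),(500,50),(320,60),(320,213),(320,150),(257,265),(262,250),(378,250),(230,265),(405,265)]:
    n=cv2.undistortPoints(np.array([[[u,v]]],float),np.array([[d["fx"],0,d["cx"]],[0,d["fy"],d["cy"]],[0,0,1]]),d["D"])[0,0]
    z=d["depth"][v,u];c=np.array([n[0]*z,n[1]*z,z,1]);t=d["mount"]@c;w=T@t
    print((u,v),round(float(z),3),"tool",t[:3].round(3),"world",w[:3].round(3),"mill",((w[:2]-O)@ex).round(3),((w[:2]-O)@ey).round(3))
E
```

```text
[0.58024271 0.01280168 0.04261866] [6.54747396e-01 7.55847577e-01 3.20117910e-04 4.30277409e-04] 0.5536555288996429
[[0.001, -0.962, -0.272, 0.069], [1.0, 0.0, 0.001, 0.001], [-0.001, -0.272, 0.962, -0.16], [0.0, 0.0, 0.0, 1.0]] 317.3500079708501 319.00987795595864 199.25173009108065
(100, 200) 0.211 tool [ 0.011 -0.147  0.043] world [ 0.433  0.002 -0.001] mill -0.147 -0.139
(500, 50) 0.186 tool [0.104 0.109 0.044] world [ 0.674  0.131 -0.001] mill 0.11 -0.046
(320, 60) 0.177 tool [0.096 0.002 0.032] world [0.568 0.108 0.011] mill 0.002 -0.054
(320, 213) 0.198 tool [0.007 0.002 0.028] world [0.581 0.02  0.014] mill 0.002 -0.143
(320, 150) 0.139 tool [ 0.052  0.002 -0.02 ] world [0.574 0.064 0.062] mill 0.002 -0.098
(257, 265) 0.122 tool [ 0.011 -0.023 -0.049] world [0.556 0.02  0.091] mill -0.023 -0.139
(262, 250) 0.137 tool [ 0.01  -0.024 -0.034] world [0.555 0.02  0.076] mill -0.023 -0.14
(378, 250) 0.136 tool [ 0.011  0.026 -0.035] world [0.605 0.027 0.078] mill 0.027 -0.139
(230, 265) 0.224 tool [-0.037 -0.062  0.044] world [ 0.524 -0.033 -0.001] mill -0.062 -0.187
(405, 265) 0.132 tool [ 0.007  0.037 -0.041] world [0.616 0.025 0.083] mill 0.037 -0.144
```

```bash
python3 - <<'E'
from h import *
for y in range(-147,-127,3):
    r.move_linear(W(0,y,20),vel=.03); f=np.array(r.current_contact_force()); print(round(r.current_t(),2),M(),f.round(2))
    if np.hypot(*f[:2])>1.5: break
import cv2
from v import *
d=optics.get_image("side"); cv2.imwrite("pics/s3.png",cv2.resize(d["pixels"][120:260,260:420,::-1],None,fx=4.5,fy=4.5,interpolation=cv2.INTER_CUBIC))
m=masks(d,(322,190,372,222)); g=np.argwhere(m["green"]); print("green",g.mean(0))
d0=dict(np.load("side0.npz")); print(np.argwhere(masks(d0,(322,190,372,222))["green"]).mean(0))
E
```

```text
4.57 [   0.  -146.8   20.1] [ 0.83  0.18 -0.01]
4.82 [  -0.  -143.8   20. ] [-0.09 -0.49 -0.02]
5.07 [  -0.  -140.8   20. ] [-0.37  0.54 -1.04]
5.32 [  -0.  -137.8   20. ] [-0.51  0.82  0.46]
5.57 [  -0.  -134.8   20. ] [ 0.65 -0.36 -0.39]
5.82 [   0.  -131.8   20. ] [ 0.77 -0.68  0.37]
6.07 [  -0.  -128.8   20. ] [-0.04  0.15 -1.33]
green [202.11111111 340.88888889]
[201.5 341. ]
```

View pics/s3.png

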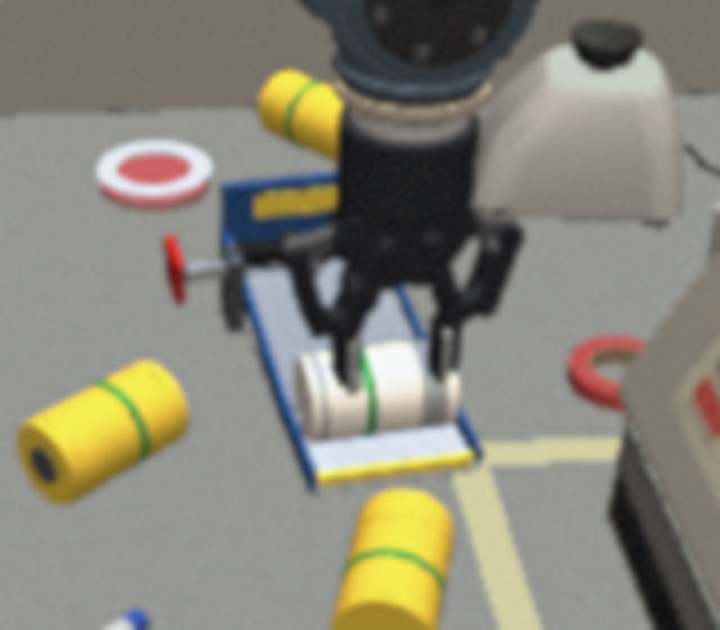

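```bash
sed -i 's/r.finger_overhang/OH/g; s/^O=/OH=-.025\nO=/' h.py; cat >> h.py <<'E'
def tips():
    from v import cloud
    d=optics.get_image("side"); R=np.zeros((400,640),bool);R[120:240,290:400]=1
    p,uv=cloud(d,R); q=np.c_[(p[:,:2]-O)@ex,(p[:,:2]-O)@ey,p[:,2]]*1e3
    m=M(); px=d["pixels"][uv[:,1],uv[:,0]].max(1)
    out=[]
    for s in (-1,1):
        k=(abs(q[:,1]-m[1]+9)<9)&(q[:,0]*s>10)&(q[:,0]*s<50)&(px<125)&(q[:,2]>17); out.append(q[k][np.argsort(q[k][:,2])[:3]].round().tolist())
    return out
E
python3 - <<'E'
from h import *
import cv2
print(tips())
r.move_linear(W(0,-151,68),vel=.1)
for z in (50,35,24):
    r.move_linear(W(0,-151,z),vel=.06); f=np.array(r.current_contact_force()); print(round(r.current_t(),2),M(),f.round(2),tips())
    if np.linalg.norm(f)>4: break
d=optics.get_image("side"); cv2.imwrite("pics/s4.png",cv2.resize(d["pixels"][120:260,260:420,::-1],None,fx=4.5,fy=4.5,interpolation=cv2.INTER_CUBIC))
E
```

```text
[[[-26.0, -139.0, 68.0], [-28.0, -137.0, 70.0], [-27.0, -134.0, 71.0]], [[50.0, -136.0, 18.0], [34.0, -129.0, 36.0], [25.0, -132.0, 65.0]]]
6.98 [  -0.2 -150.8   49.5] [-0.2   0.67 -0.11] [[[-28.0, -157.0, 50.0], [-24.0, -162.0, 52.0], [-30.0, -157.0, 53.0]], [[26.0, -152.0, 47.0], [25.0, -161.0, 50.0], [30.0, -163.0, 51.0]]]
7.43 [  -0.3 -151.    34.5] [-0.32 -0.07 -0.07] [[[-26.0, -161.0, 36.0], [-30.0, -156.0, 36.0], [-28.0, -159.0, 38.0]], [[26.0, -155.0, 33.0], [25.0, -155.0, 36.0], [26.0, -152.0, 37.0]]]
7.82 [  -0.3 -150.9   23.5] [0.19 0.4  0.75] [[[-25.0, -162.0, 23.0], [-28.0, -161.0, 26.0], [-25.0, -161.0, 26.0]], [[25.0, -158.0, 22.0], [26.0, -155.0, 22.0], [27.0, -161.0, 24.0]]]
```

View pics/s4.png

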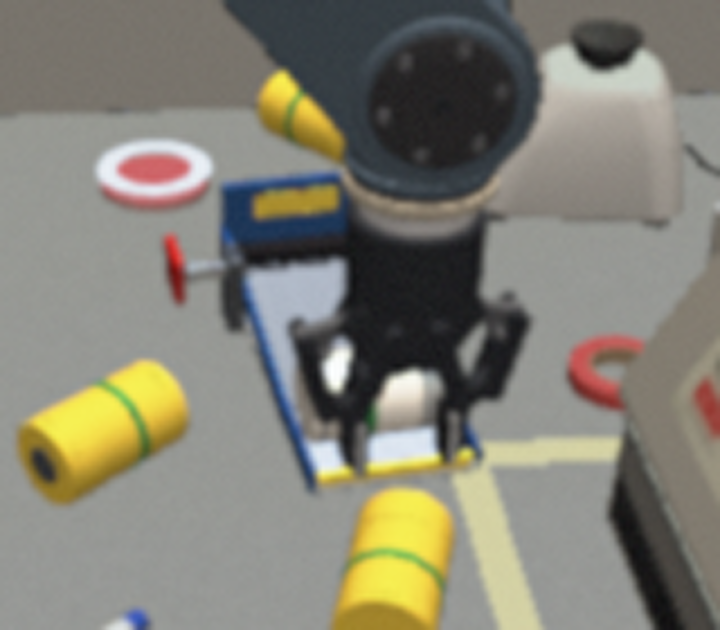

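```bash
python3 - <<'E'
from h import *
import cv2
def go(y,z,v):
    r.move_linear(W(0,y,z),vel=v); f=np.array(r.current_contact_force()); print(round(r.current_t(),2),M(),(f[:2]@ey).round(2),f.round(2)); return np.linalg.norm(f)
go(-138,22,.04)
for y in (-132,-126,-118):
    if go(y,22,.03)>15: raise SystemExit
go(-90,22+.143*28,.035)
d=optics.get_image("side"); cv2.imwrite("pics/s5.png",cv2.resize(d["pixels"][120:260,260:420,::-1],None,fx=4.5,fy=4.5,interpolation=cv2.INTER_CUBIC))
d=optics.get_image("wrist"); cv2.imwrite("pics/w5.png",d["pixels"][:,:,::-1])
E
```

```text
8.39 [   0.  -137.7   22. ] -0.51 [-0.24 -0.55 -0.29]
8.74 [  -0.  -131.8   22. ] -0.15 [ 0.55 -0.07  0.45]
9.09 [  -0.  -125.8   22. ] -0.42 [ 0.48 -0.36  0.47]
9.51 [  -0.  -117.8   22. ] -0.15 [ 0.09 -0.14 -0.07]
10.47 [ -0.1 -90.   25.9] 0.26 [ 0.51  0.33 -0.38]
```

View pics/s5.png

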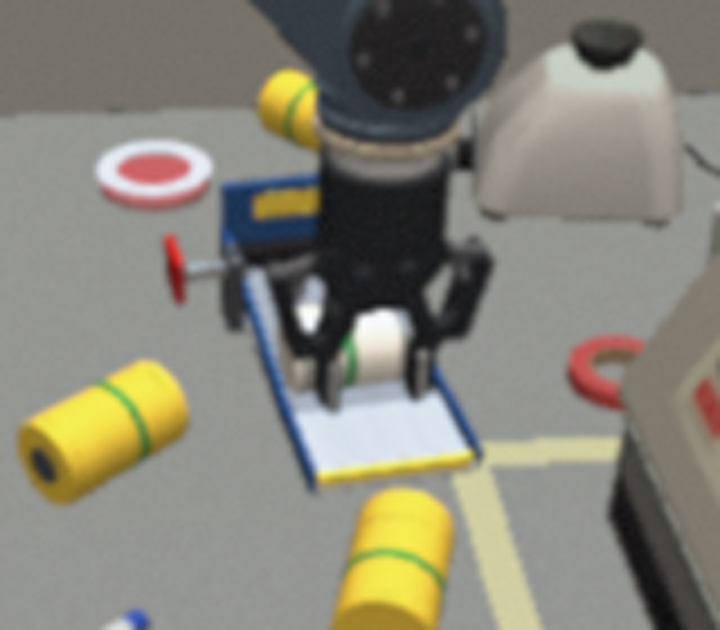

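View pics/w5.png

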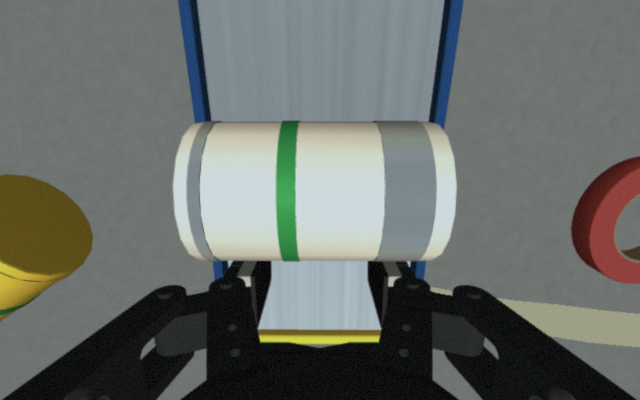

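```bash
python3 - <<'E'
from h import *
import cv2
def go(y,z,v):
    r.move_linear(W(0,y,z),vel=v); f=np.array(r.current_contact_force()); print(round(r.current_t(),2),M(),(f[:2]@ey).round(2),f.round(2)); return np.linalg.norm(f)
go(14,22+.143*132,.04)
go(40,41,.03)
d=optics.get_image("side"); cv2.imwrite("pics/s6.png",cv2.resize(d["pixels"][120:260,260:420,::-1],None,fx=4.5,fy=4.5,interpolation=cv2.INTER_CUBIC))
d=optics.get_image("wrist"); cv2.imwrite("pics/w6.png",d["pixels"][:,:,::-1])
E
```

```text
13.34 [-0.  13.9 40.8] -0.8 [ 0.4  -0.75  1.07]
14.36 [-0.  39.9 41. ] 0.11 [ 0.05  0.12 -1.69]
```

View pics/s6.png

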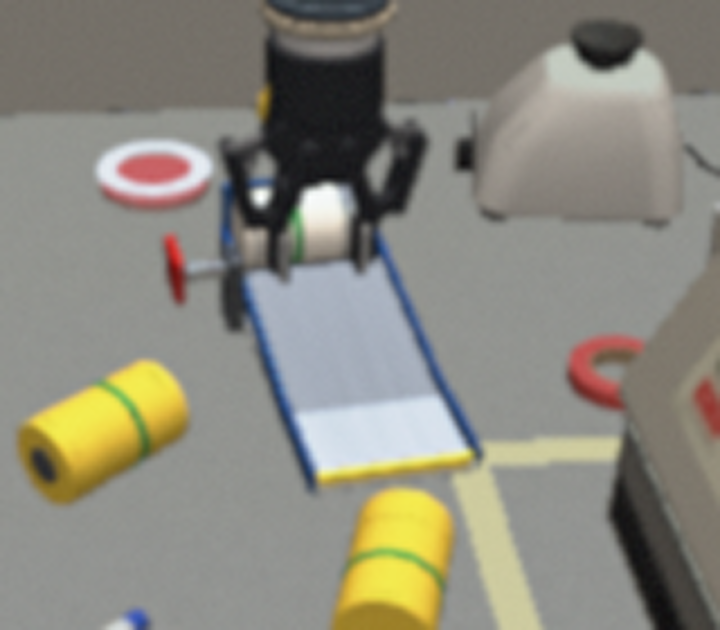

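View pics/w6.png

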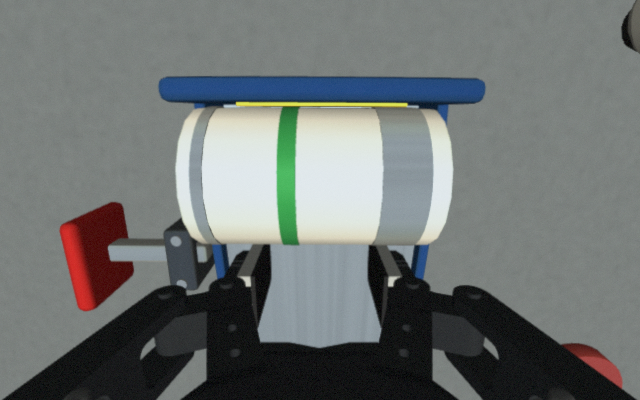

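```bash
python3 - <<'E'
from h import *
from v import cloud
import cv2
from scipy.spatial.transform import Rotation as Ro
def meas():
    p=np.array(r.current_tool_pos());q=r.current_ee_rot();d=optics.get_image("wrist")
    T=np.eye(4);T[:3,:3]=Ro.from_quat(q).as_matrix();T[:3,3]=p
    e=dict(d);e["camera_from_world"]=np.linalg.inv(T@d["mount"])
    P,uv=cloud(e,np.ones((400,640),bool)); m=np.c_[(P[:,:2]-O)@ex,(P[:,:2]-O)@ey,P[:,2]]*1e3
    k=(abs(m[:,0]+15)<25)&(m[:,1]>50)&(m[:,1]<106)&(m[:,2]>60)
    A=np.c_[m[k][:,1],m[k][:,2],np.ones(k.sum())];b=-(m[k][:,1]**2+m[k][:,2]**2)
    s=np.linalg.lstsq(A,b,rcond=None)[0];yc,zc=-s[0]/2,-s[1]/2
    print("jar axis y,z,R",yc.round(1),zc.round(1),np.sqrt(yc**2+zc**2-s[2]).round(1),"top",np.percentile(m[k][:,2],98).round(1))
    k=(m[:,2]>67)&(m[:,1]>104)&(abs(m[:,0])<60);print("stop plate y",np.percentile(m[k][:,1],[3,97]).round(1),"x",np.percentile(m[k][:,0],[1,99]).round(1),"z",np.median(m[k][:,2]).round(1))
    px=d["pixels"][uv[:,1],uv[:,0]].astype(int);k=(px[:,0]>120)&(px[:,1]<60)&(m[:,2]>25)&(m[:,0]<-50)
    if k.any():print("red x,y,z pct",np.percentile(m[k],[3,50,97],axis=0).round(1).tolist())
    return d
meas(); r.move_linear(W(0,34,41),vel=.04); meas()
r.move_linear(W(0,25,130),vel=.15); d=meas(); print(r.current_t())
cv2.imwrite("pics/w7.png",d["pixels"][:,:,::-1])
E
```

```text
jar axis y,z,R 81.4 101.9 32.1 top 130.2
stop plate y [111.3 118.7] x [-49.   52.6] z 69.6
red x,y,z pct [[-99.6, 30.2, 61.9], [-95.8, 49.0, 63.5], [-93.3, 65.9, 64.8]]
jar axis y,z,R 83.4 105.5 34.8 top 130.5
stop plate y [111.3 118.6] x [-49.   52.8] z 69.6
red x,y,z pct [[-99.5, 30.2, 62.0], [-95.8, 48.9, 63.6], [-93.2, 65.7, 64.8]]
jar axis y,z,R 82.6 50.7 26.5 top 77.9
stop plate y [111.2 118.7] x [-49.5  53.5] z 69.6
red x,y,z pct [[-99.4, 29.7, 61.8], [-95.8, 48.1, 63.6], [-93.2, 65.5, 64.9]]
15.6583
```

View pics/w7.png

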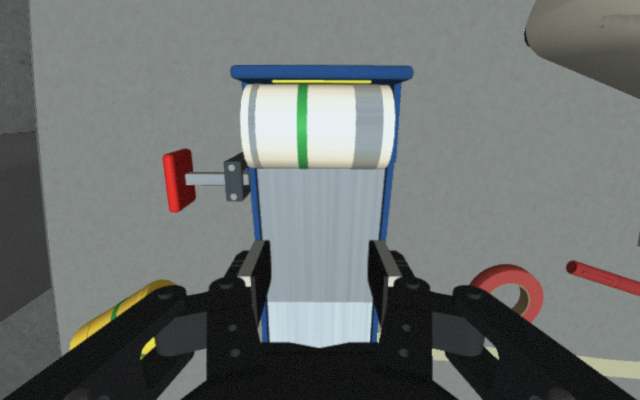

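```bash
sed -i '/^def W/i O=O+ex*.0018+ey*.0023' h.py; python3 - <<'E'
from h import *
import cv2
r.move_linear(W(0,20,150),vel=.2)
r.set_gripper(0.0,20)
r.move_to(W(-130,44,130),Q(0)); print(r.current_t(),M(),r.current_q().round(2) if hasattr(r.current_q(),'round') else r.current_q())
r.move_linear(W(-130,44,46),vel=.1); print(r.current_t(),M(),np.round(r.current_contact_force(),2))
d=optics.get_image("side"); cv2.imwrite("pics/s8.png",cv2.resize(d["pixels"][120:260,260:420,::-1],None,fx=4.5,fy=4.5,interpolation=cv2.INTER_CUBIC))
d=optics.get_image("wrist"); cv2.imwrite("pics/w8.png",d["pixels"][:,:,::-1])
E
```

```text
17.8833 [-129.7   44.   130.1] [ 0.32  0.36  1.96 -0.    0.82  1.74]
18.875 [-129.6   44.1   46.4] [-0.21 -0.51 -0.52]
```

View pics/s8.png

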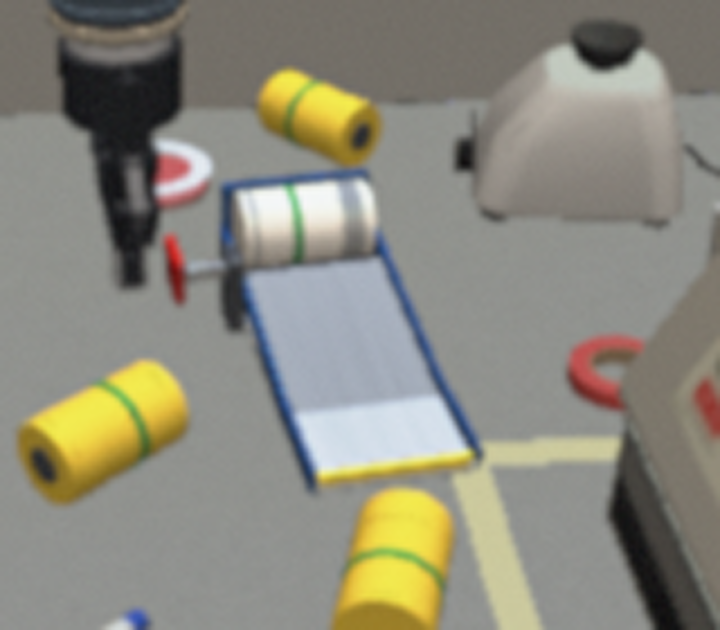

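View pics/w8.png

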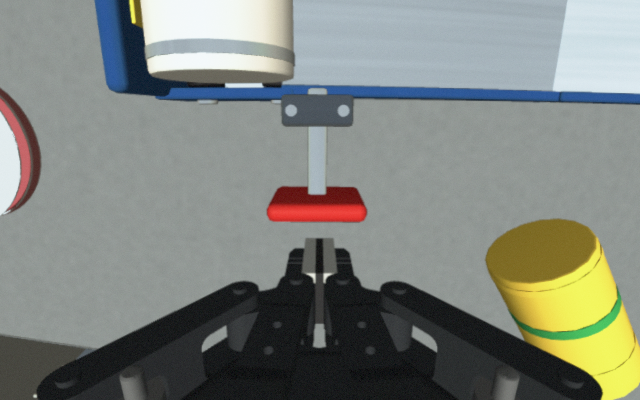

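```bash
python3 - <<'E'
from h import *
import cv2
r.move_linear(W(-115,44,46),vel=.06)
x=-115
while x<-79:
    x+=4 if x<-95 else 1.5
    r.move_linear(W(x,44,46),vel=.04); f=np.array(r.current_contact_force())[:2]@ex; print(round(r.current_t(),2),M(),f.round(1))
    if f<-9: break
d=optics.get_image("side"); cv2.imwrite("pics/s9.png",cv2.resize(d["pixels"][120:260,260:420,::-1],None,fx=4.5,fy=4.5,interpolation=cv2.INTER_CUBIC))
d=optics.get_image("wrist"); cv2.imwrite("pics/w9.png",d["pixels"][:,:,::-1])
E
```

```text
19.62 [-110.8   44.    46. ] 0.8
19.88 [-106.7   44.    46. ] 0.8
20.12 [-102.7   44.    46. ] -0.9
20.38 [-98.7  44.   46.1] -0.5
20.62 [-94.7  44.   46. ] 0.0
20.88 [-93.4  44.   46. ] -0.2
21.12 [-91.9  44.   46. ] -0.0
21.38 [-90.4  44.   46. ] 0.4
21.62 [-88.8  44.   46. ] -1.0
21.88 [-88.3  43.9  45.8] -4.9
22.12 [-88.3  43.9  45.7] -12.6
```

View pics/s9.png

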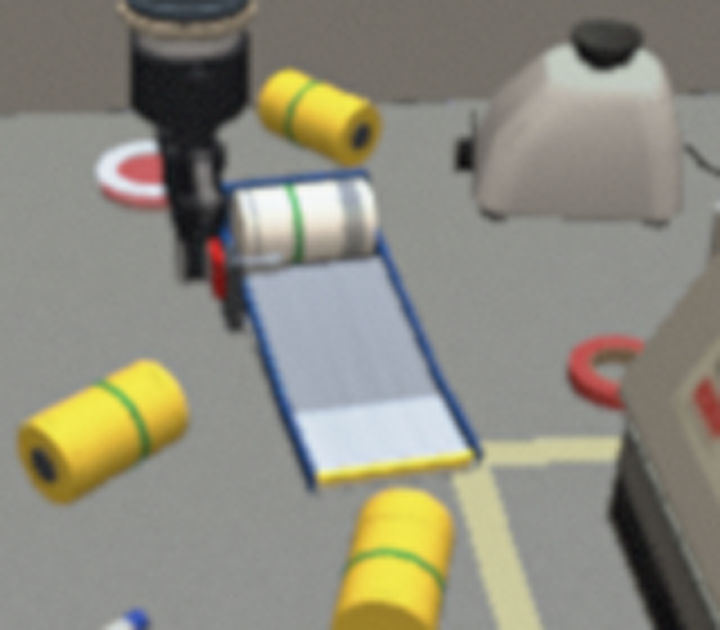

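View pics/w9.png

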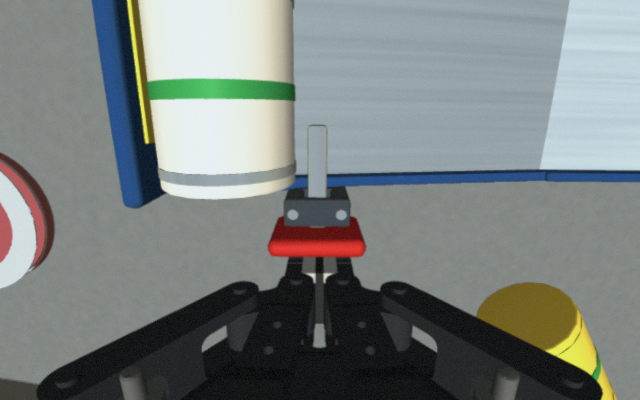

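```bash
python3 - <<'E'
from h import *
from v import *
import cv2
r.move_linear(W(-115,44,46),vel=.06); r.move_linear(W(-130,44,160),vel=.15)
d=optics.get_image("wrist"); cv2.imwrite("pics/w10.png",d["pixels"][:,:,::-1])
d=optics.get_image("side"); cv2.imwrite("pics/s10.png",d["pixels"][:,:,::-1]); m=masks(d,(295,165,320,200))["red"]
p,_=cloud(d,m); q=(p[:,:2]-O)@ex*1e3; print(r.current_t(),"red x",np.percentile(q,[5,50,95]).round(1),np.round(r.current_contact_force(),2))
E
```

```text
23.875 red x [-74.8 -72.7 -68.4] [-0.66  0.46 -0.23]
```

View pics/w10.png

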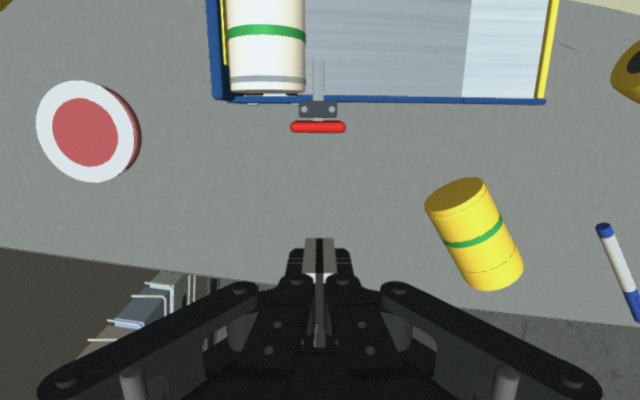

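View pics/s10.png

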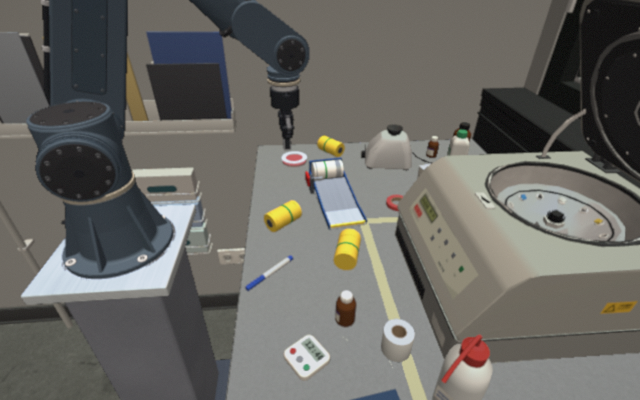

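The last pictures show the jar seated against the stop plate (side view about 327,170). The bolt's plate at (318,127) in the wrist view is tight to its guide, the bar reaches over the ramp behind the jar, and the bystanders have not moved.

```bash
python3 -c "
from cell import r
print(r.hand_in(), r.current_t())"
```

```text
the job is handed in; nothing more can be done
the job is handed in; nothing more can be done
```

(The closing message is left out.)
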